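Wedge up a bearing pedestal under a height gauge

TASK

First press the knob of the height gauge down until its sprung foot rests on the bearing pedestal and is pushed in by about 5 mm, with the pedestal still flat on the base plate. Then take the tapered wedge, set it on the base plate in front of the pedestal and push its thin end in between the pedestal's two feet until the front of both feet has just lifted, about 3 mm clear of the plate. Finish while holding: stay there with the wedge in the gripper and the pedestal resting on it, the robot itself not touching the pedestal, and leave the flat block, the can and the wrench alone.

Things in the scene. Friction and masses are not known exactly. Their poses are not given: they have to be found in the camera images.
- base: Fixed steel base plate, 310 (x) x 180 (y) x 12 mm. Origin: centre of its underside, z up, plate top at z = 12 mm. x runs from the open front end (-155 mm, robot side) to the rear, where a lip 8 mm above the plate's top backs the pedestal. A gauge post (16 mm thick, top at z = 135 mm) stands at x = 10, y = 73 mm.
- ped: Loose aluminium bearing pedestal, 140 (x) x 104 (y) x 86 mm, about 0.8 kg, on the plate, rear against the lip, axes along the plate's. Origin: centre of its underside. Two feet (rails along x, 18 mm wide, at y = +-43 mm) leave an open tunnel 68 mm wide, 12 mm high under a flange (top at z = 24 mm). Round housing on the flange at x = -9 to 59 mm. Lifted in front it tips about its rear lower edge.
- ledge (a point): Middle of the flange's front lower edge (4 mm rounding), at (-70, 0, 12) mm of the pedestal: the wedge goes in under here. Sliding on the plate, the wedge meets it when about 35 mm of the wedge are under the flange; each further mm lifts the front by about 0.25 mm, at a push of some 2 to 6 N.
- toe_left (a point): Underside of the front end of the pedestal's foot at +y, (-70, 43, 0) mm of the pedestal; its height over the plate's top is the lift.
- toe_right (a point): The same for the foot at -y, (-70, -43, 0) mm of the pedestal.
- gauge (a joint): Height gauge carriage: a grey arm on the base's post that reaches over the front of the pedestal. Value: metres lowered from its top position, 0 to 0.040, starting 0 to 0.012. It is held by friction (about 5 N to move) and stays where it is left. The foot meets the pedestal at about 0.025.
- knob_top (a point): Centre of the top of the carriage's black knob (head 26 mm wide, 13 mm high, on a 14 mm neck), to be pressed straight down; 150 mm above the bench at gauge value 0, at x = 10, y = 26 mm of the base. The foot's stem stands 38 mm beside it towards the base's -y, its top about 20 mm lower.
- foot (a joint): Sprung gauge foot in the carriage: metres pushed in (up), 0 hanging free to 0.020. Spring about 0.6 N at 0, plus 80 N/m. Its stem rises out of the arm's top by the same amount. Once touching, it grows one for one as the carriage is lowered, and by about 0.8 mm for each mm that the pedestal's front lifts.
- foot_tip (a point): Centre of the underside of the gauge foot (disc of 16 mm diameter), at x = 10, y = -12 mm of the base. It is to rest on the flange's top, 25 mm behind the front edge.
- wedge: Loose plain steel wedge, 0.25 kg, lying on the bench, 128 mm long, its slope and sole oiled (slippery), its tab dry. Origin: in the underside plane, x to the thin end. From the thin end (x = 64 mm, 4 mm thick) its top rises evenly, 1 in 4, to 29 mm at x = -36 mm; 34 mm wide here. Behind it an upright tab, x = -64 to -36 mm, 24 mm wide (y), 60 mm high.
- wedge_tip (a point): Middle of the thin end's lower edge, (64, 0, 0) mm of the wedge.
- wedge_tab (a point): Grasp point in the tab, (-50, 0, 40) mm of the wedge; the fingers close across its 24 mm along the wedge's y.
- flat: Bystander: loose steel packing block, same length, width and tab as the wedge but flat (22 mm thick, no taper). Origin as the wedge's. It lies on the other side of the base plate from the wedge; which of them is on which side varies.
- can: Bystander: loose grey can, diameter 60 mm, 130 mm high, 0.4 kg. Origin: centre of its underside.
- wrench: Bystander: loose steel wrench, 180 mm long, lying. Origin: centre of its underside.
Mind the look-alikes: they are no part of the job. What is shaped like the wedge but pink or turquoise is not meant.

How it is judged:
On the way:
1. the gauge foot rests on the pedestal's flange, pushed in 2 to 10 mm, while the pedestal is still flat on the plate (both feet's fronts within 1 mm of it) (value of joint foot between 0.002 and 0.01 m and z of foot_tip in the frame of ped between 0.021 and 0.027 m and z of each of toe_left, toe_right in the frame of base below 0.013 m), for 0.2 s.
At the end, for the whole second after the job is handed in: Fronts of both feet 1.5 to 5 mm above the plate; pedestal still, within 15 mm and 0.1 rad of its place, on the wedge (over 1 N); wedge flat (0.1 rad) on the plate, held by the fingers (over 1 N); robot not touching the pedestal; gauge foot on the flange, pushed in 2 to 18.5 mm (z of toe_left in the frame of base between 0.0135 and 0.017 m and z of toe_right in the frame of base between 0.0135 and 0.017 m and value of joint foot between 0.002 and 0.0185 m and z of foot_tip in the frame of ped between 0.021 and 0.027 m and contact force between wedge and ped above 1 N and contact force between wedge and base above 0.5 N and contact force between the fingers and wedge above 1 N and contact force between each of the arm, the fingers and ped below 0.3 N and angle between wedge's own z axis and vertical below 0.1 rad and distance of ped from where it was at the start of the episode below 0.015 m and angle between the x axis of ped and the x axis of base, either way round below 0.1 rad and linear speed of each of ped, wedge below 0.01 m/s); the arm keeps its last pose, push and grip.
It fails at once if the flat block, the can or the wrench is moved more than 20 mm (distance of any of flat, can, wrench from where it was at the start of the episode above 0.02 m).
It fails at once if the pedestal is heaved up: the front of a foot rises more than 15 mm off the plate (z of any of toe_left, toe_right in the frame of base above 0.027 m).
It also fails if it takes over 58 s, if anything falls off the work surface, if the arm or the gripper's body presses on something with over 40 N, if the wrist force passes 120 N, or if a joint passes its speed limit or range.

ROBOT

A 6-joint arm with a two-finger parallel gripper is mounted at the origin on the work surface. World frame = base frame: x ahead of the robot, y to its left, z up, the work surface at z = 0. Lengths are in m, angles in rad, forces in N, time in s.
With the tool pointing down it reaches from about 0.4 to 0.925 m from the base axis. Payload 3.4 kg.
Tool frame: the origin (TCP) lies at the very end of the fingers, on their centre line; the grasp point (between the pads) lies 19 mm behind it; z points along the fingers, x is the direction in which the jaws open and shut, and the axes are right-handed (so a half turn about z gives the same grasp; the last joint's range is limited). The gripper opens to 85 mm and grips with 20 to 120 N. Pads are 22 mm wide; open, the fingers measure 114 mm over their backs; the gripper's body (76 mm by 85 mm) begins 54 mm behind the grasp point. The pads swing forward as they close: fully open they stand 13 mm farther back than shut.
Start: joints at [1.202, 0.307, 1.506, -0, 1.328, -0.073], TCP at [0.168, 0.55, 0.231] pointing down, gripper open.
Joint ranges: [-3.12, 3.12], [-1.05, 2.28], [0.14, 2.33], [-1.42, 4.57], [0.1, 2.73], [-2.68, 2.68]. Speed limits (rad/s): [2.57, 2.57, 3.14, 3.14, 3.14, 3.14].

INTERFACE

Orientations are given as a unit quaternion [w, x, y, z].
In Python, from bench import * gives the robot as it stands.
- The arm moves only by the tool send_rows, never from a script. Its argument "plan" is a list of rows, each a list of 3 entries, a list of its own where there are three numbers: the turn, a rotation vector about the tool's x, y, z in degrees, then the shift along the tool's x, y, z in mm, then the finger opening in mm, from 0 to 85.4. In form: [[[wx, wy, wz], [tx, ty, tz], gripper], ...]. A call has 1 to 10 rows; each row shifts and turns the commanded pose from where the row before left it, along the tool's axes as they then stand; what a row does not reach is not made up. A row lasts 1/12 s, in which the tool goes at most 41.7 mm and 7.16 degrees, less where a joint would pass 70% of its speed; a pose out of reach is approached as far as the arm can. A call with a gripper value outside its range is refused whole. The fingers move at their own pace and stop on an object; "squeeze" is the grip in N (left out, the last holds). Time passes only in rows, so rows that do not move let the fingers close. It gives the time, the measured TCP pose, the force and the opening at its end, in the units of the state.
- get_obs(): the state, without advancing time (a new reading comes with each control period).
- capture(name): name is "scene" or "top" or "wrist"; returns a dict with "color" (384x512x3 uint8, blue, green, red), "intrinsics" (3x3 intrinsics, pixels), "dist_coeffs" ([k1, k2, p1, p2, k3] as OpenCV has them; the pictures are not rectified), "rvec" (rotation vector, rad) and "tvec" (3), from world to camera coordinates, as OpenCV has them. Camera axes: x right, y down, z forward; pixel columns grow to the right and rows downward; lengths in m; the calibration is good to about 2 mm. A picture is of the moment at which its call begins. There is no depth.
- finish_job(): hands the job in, once; it reports no verdict.
The state is a dict: "clock": time; "joints": joint angles; "joint_velocities": joint speeds; "effort": joint torques, N m; "eef_pos": TCP position; "tool_rot": TCP orientation; "wrist_force": force on the tool from outside, world axes, zero at the start; "moment": the same for the moment, N m; "grip_width": opening from 0.0 (shut) to 1.0 (fully open).
Only numpy, scipy, OpenCV 4.12 (cv2) and the standard library are available. Lean on these libraries where they do the work, as an engineer would, in place of code of your own. Each camera call takes 0.05 s, during which the arm holds its last target.

## Working session

There is one attempt and no reset: what is moved stays moved. The work goes in short steps, Python scripts to look and compute and a tool call to move; the robot and the scene stay as the last step left them, time stands still between calls to the robot, and variables do not carry over. Pictures are saved under pics/ and viewed, and the job is handed in when it is done.

Besides the shell and the picture viewer there is one more tool, called after "Emit:" in YAML: its name, and indented under it one key for each argument. send_rows: Moves the arm, as the interface text tells. Its arguments: {"type":"object","properties":{"plan":{"type":"array"},"squeeze":{"type":"number"}},"required":["plan"]}

```bash
ls; mkdir -p pics
python3 - <<'E'
from bench import *
import cv2
o=get_obs();print(o)
for n in ["scene","top","wrist"]:
    c=capture(n);cv2.imwrite(f"pics/{n}0.png",c["color"]);print(n,c["intrinsics"],c["dist_coeffs"],c["rvec"],c["tvec"])
E
```

```text
pics
{'clock': 0.0, 'joints': array([ 1.20150643e+00,  3.07589025e-01,  1.50765492e+00, -1.92939557e-05,
        1.32842421e+00, -7.35013081e-02]), 'joint_velocities': array([-1.29331833e-05, -2.40486298e-04, -7.86660783e-04, -4.89316405e-04,
       -1.02870855e-04,  3.85932159e-04]), 'effort': array([-5.94108096e-04, -4.57535934e+01, -2.51927143e+01, -1.48405115e-04,
        1.31596404e-02,  1.17311336e-05]), 'eef_pos': array([0.16738793, 0.54936841, 0.23037885]), 'tool_rot': array([ 5.62665666e-04,  8.03582118e-01,  5.95192996e-01, -8.72020375e-04]), 'wrist_force': array([ 0.3687371 , -0.93394866, -0.17325913]), 'moment': array([-0.04858607, -0.04009454, -0.0106232 ]), 'grip_width': 0.9990412123393104}
scene [[429.12117932   0.         249.84438233]
 [  0.         429.12117932 190.92522906]
 [  0.           0.           1.        ]] [-0.07992398  0.          0.          0.          0.        ] [ 1.63723617  1.97431689 -0.75337368] [ 0.14893883 -0.29857225  1.69815622]
top [[385.04996308   0.         256.57281872]
 [  0.         385.04996308 193.2285947 ]
 [  0.           0.           1.        ]] [-0.10436886  0.          0.          0.          0.        ] [ 2.10417699 -2.13694474  0.20125994] [-0.01715747  0.54895624  1.2020669 ]
wrist [[287.35133586   0.         255.75664572]
 [  0.         287.35133586 193.15160271]
 [  0.           0.           1.        ]] [-0.01114108  0.          0.          0.          0.        ] [-2.31177654 -1.7130305  -0.26817235] [-0.57381766 -0.0392155   0.37940669]
```

View pics/scene0.png

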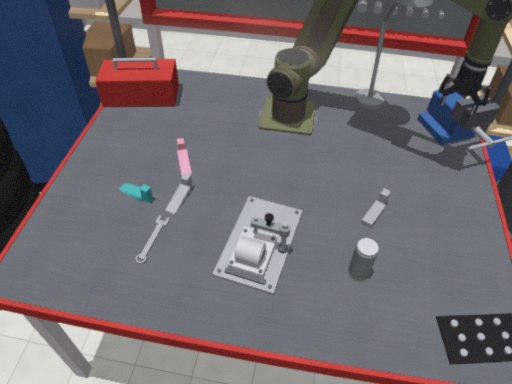

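View pics/top0.png

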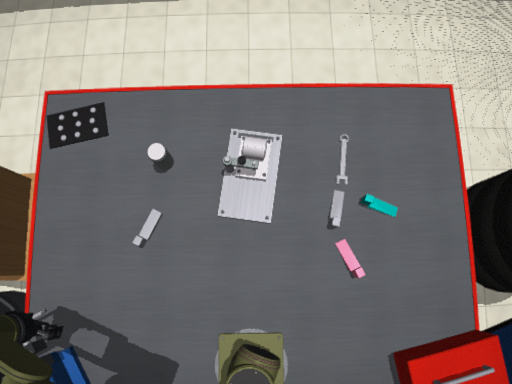

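View pics/wrist0.png

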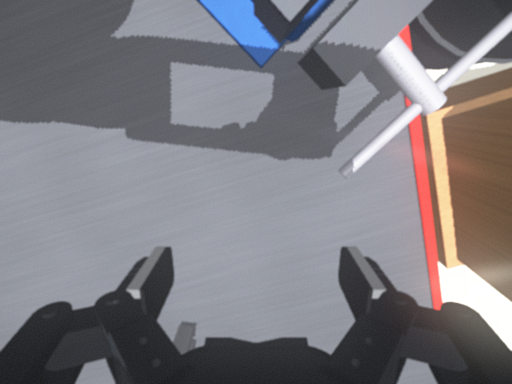

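The scene and top views show the base plate at about top px (250,175). There are two grey candidates, at top (148,227) and (337,208). The pink one is at (350,258), the turquoise one at (380,205), the can at (157,153) and the wrench at (343,160). I'll zoom in on these.

Run:
```python
import cv2,numpy as np
t=cv2.imread("pics/top0.png");s=cv2.imread("pics/scene0.png")
def z(im,x0,y0,x1,y1,k): return cv2.resize(im[y0:y1,x0:x1],None,fx=k,fy=k,interpolation=cv2.INTER_CUBIC)
cv2.imwrite("pics/z1.png",np.hstack([z(t,120,195,180,255,6),z(t,310,180,370,240,6)]))
cv2.imwrite("pics/z2.png",np.hstack([z(s,350,180,410,240,6),z(s,150,165,210,225,6)]))
cv2.imwrite("pics/z3.png",z(t,205,115,295,230,5))
cv2.imwrite("pics/z4.png",z(s,205,190,310,295,5))
```

```text
(no output)
```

View pics/z1.png

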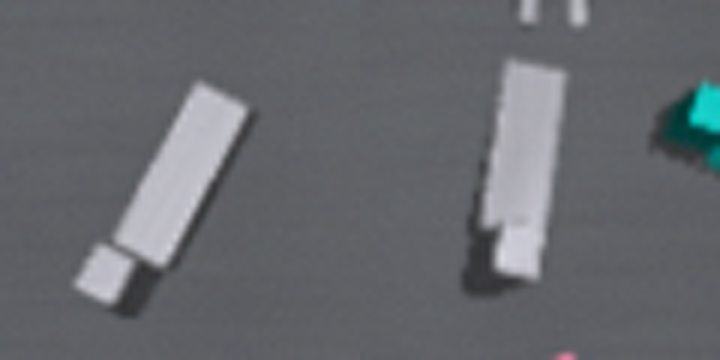

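View pics/z2.png

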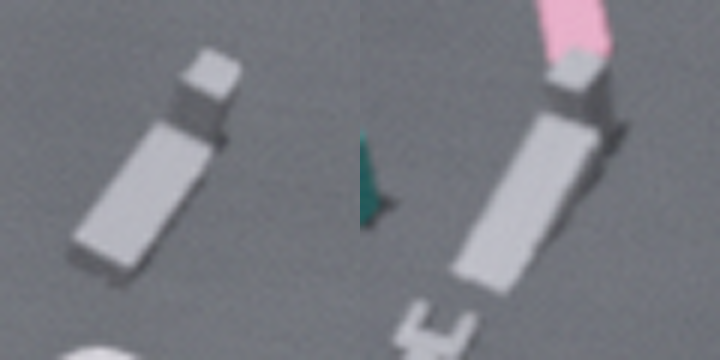

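View pics/z3.png

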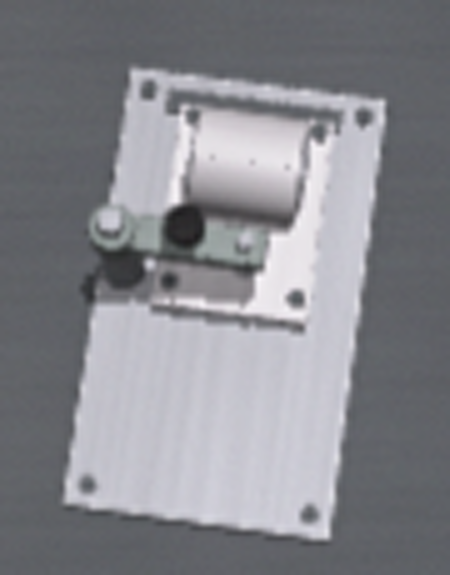

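View pics/z4.png

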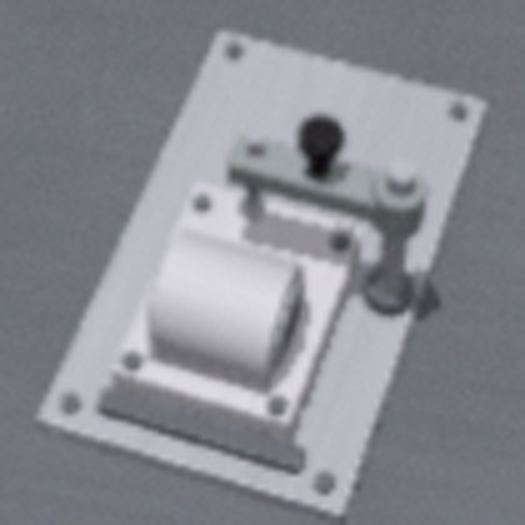

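The scene zoom shows a dark thick end face on the left block, at about scene (375,222), so that one is the flat block. The right one, at scene (178,195) and top (337,208), tapers away to nothing at its end, so it is the wedge. Next I'll measure the base and the wedge.

```bash
cat > h.py <<'E'
import cv2,numpy as np
from bench import *
def ray(c,px):
    R=cv2.Rodrigues(np.float64(c["rvec"]))[0];C=-R.T@np.float64(c["tvec"]).ravel()
    n=cv2.undistortPoints(np.float64(px).reshape(-1,1,2),np.float64(c["intrinsics"]),np.float64(c["dist_coeffs"])).reshape(-1,2)
    return C,np.c_[n,np.ones(len(n))]@R
def plane(c,px,z):
    C,d=ray(c,px);return (C+d*((z-C[2])/d[:,2])[:,None])[:,:2]
def proj(c,P):
    return cv2.projectPoints(np.float64(P).reshape(-1,1,3),np.float64(c["rvec"]),np.float64(c["tvec"]),np.float64(c["intrinsics"]),np.float64(c["dist_coeffs"]))[0].reshape(-1,2)
def basepose(): 
    return np.load("base.npy") # x,y,yaw
def b2w(p):
    x,y,a=basepose();p=np.atleast_2d(np.float64(p)).copy();R=np.array([[np.cos(a),-np.sin(a)],[np.sin(a),np.cos(a)]])
    p[:,:2]=p[:,:2]@R.T+[x,y];return p
E
python3 - <<'E'
from h import *
for n,roi in [("top",(205,115,295,235)),("scene",(205,185,310,295))]:
    c=capture(n);g=cv2.cvtColor(c["color"],cv2.COLOR_BGR2GRAY);x0,y0,x1,y1=roi
    m=np.zeros_like(g);m[y0:y1,x0:x1]=(g[y0:y1,x0:x1]>135)*255
    cs,_=cv2.findContours(m,cv2.RETR_EXTERNAL,cv2.CHAIN_APPROX_NONE);k=max(cs,key=cv2.contourArea)
    w=plane(c,cv2.convexHull(k).reshape(-1,2),0.012)
    r=cv2.minAreaRect(np.float32(w*1000));print(n,r,cv2.boxPoints(r).round(1).tolist())
c=capture("top");s=capture("scene")
# tab & tip
tip=[(334.7,190.5),(344.3,191.9)];print("tip z2",plane(c,tip,.003))
print("tabtop",plane(c,[(310+(500-360)/6,180+226/6),(310+(545-360)/6,180+228/6),(310+(540-360)/6,180+281/6),(310+(496-360)/6,180+270/6)],.06))
sc=lambda u,v:(150+(u-360)/6,165+v/6)
print("scene tip",plane(s,[sc(452,268),sc(505,293)],.003),"tab",plane(s,[sc(545,75),sc(575,45),sc(608,58),sc(582,90)],.06))
E
```

```text
top ((623.9948120117188, 0.12223052978515625), (189.5042266845703, 310.23223876953125), 81.2586898803711) [[456.29998779296875, -70.0], [762.9000244140625, -117.0999984741211], [791.7000122070312, 70.19999694824219], [485.1000061035156, 117.30000305175781]]
scene ((621.5933837890625, -6.5400390625), (182.04641723632812, 312.69744873046875), 81.3143081665039) [[453.29998779296875, -72.9000015258789], [762.4000244140625, -120.0999984741211], [789.9000244140625, 59.79999923706055], [480.79998779296875, 107.0999984741211]]
tip z2 [[ 0.56345657 -0.29187969]
 [ 0.55808537 -0.32461225]]
tabtop [[ 0.46336344 -0.27093416]
 [ 0.46183875 -0.29517786]
 [ 0.43343944 -0.29096805]
 [ 0.43977925 -0.26760161]]
scene tip [[ 0.55660386 -0.3228074 ]
 [ 0.56767894 -0.28990523]] tab [[ 0.46163426 -0.29297964]
 [ 0.43675336 -0.28344809]
 [ 0.44291225 -0.26307646]
 [ 0.46862806 -0.27025295]]
```

Run:
```python
from h import *
np.save("base.npy",[.6224,-.0058,np.radians(-8.7)])
k=b2w([[.010,.026,.150]]);print("knob model",k)
rays=[]
for n,roi in [("top",(225,145,260,175)),("scene",(255,205,285,235))]:
    c=capture(n);g=cv2.cvtColor(c["color"],cv2.COLOR_BGR2GRAY);x0,y0,x1,y1=roi
    m=(g[y0:y1,x0:x1]<48).astype(np.uint8)
    nl,l,st,ce=cv2.connectedComponentsWithStats(m)
    i=1+np.argmax(st[1:,4]);print(n,st[i],ce[i]+[x0,y0],"pred",proj(c,b2w([[.01,.026,.1435],[.01,.026,.1335]])))
    C,d=ray(c,[ce[i]+[x0,y0]]);rays.append((C,d[0]))
(C1,d1),(C2,d2)=rays
t=np.linalg.lstsq(np.c_[d1,-d2],C2-C1,rcond=None)[0]
print(C1+t[0]*d1,C2+t[1]*d2)
```

```text
knob model [[0.63621772 0.01838823 0.15      ]]
top [14 11  6  8 40] [241.6 159.7] pred [[241.72347253 159.84183708]
 [241.85472621 160.72748315]]
scene [11 10  7 11 53] [268.64150943 219.0754717 ] pred [[268.87606879 217.12229358]
 [268.73034782 219.39859864]]
[0.63834632 0.01899218 0.13765379] [0.63842265 0.01831859 0.13764936]
```

```bash
cat >> h.py <<'E'
from scipy.spatial.transform import Rotation as Ro
def toolR():
    q=get_obs()["tool_rot"];return Ro.from_quat([q[1],q[2],q[3],q[0]])
def delta(target,R=None):
    o=get_obs();R=R or toolR();return R.inv().apply(np.float64(target)-o["eef_pos"])*1000
def downR(jaw): # jaw heading rad
    x=np.array([np.cos(jaw),np.sin(jaw),0]);z=np.array([0,0,-1.]);return Ro.from_matrix(np.c_[x,np.cross(z,x),z])
def turn(jaw):
    return (toolR().inv()*downR(jaw)).as_rotvec(degrees=True)
E
python3 - <<'E'
from h import *
j=np.radians(81.3)
print(turn(j),delta([.637,.0185,.2],downR(j)))
E
```

```text
[-6.10868601e-05  8.35272840e-03 -8.24767173e+00] [-454.36697134  544.3652109    31.24356072]
```

Emit:
send_rows:
  plan:
    - [[0, 0, -4.1], [0, 0, 0], 0]
    - [[0, 0, -4.1], [0, 0, 0], 0]
    - [[0, 0, 0], [-22, 26, 0], 0]
    - [[0, 0, 0], [-22, 26, 0], 0]
    - [[0, 0, 0], [-22, 26, 0], 0]
    - [[0, 0, 0], [-22, 26, 0], 0]
    - [[0, 0, 0], [-22, 26, 0], 0]
    - [[0, 0, 0], [-22, 26, 0], 0]
    - [[0, 0, 0], [-22, 26, 0], 0]
    - [[0, 0, 0], [-22, 26, 0], 0]
  squeeze: 40

```text
clock: 1.28
eef_pos: [0.3473, 0.3431, 0.2315]
tool_rot: [-0.0, 0.759, 0.651, 0.0]
wrist_force: [0.2, 0.5, -0.3]
grip_width: 0.002
```

Emit:
send_rows:
  plan:
    - [[0, 0, 0], [-22, 26, 0], 0]
    - [[0, 0, 0], [-22, 26, 0], 0]
    - [[0, 0, 0], [-22, 26, 0], 0]
    - [[0, 0, 0], [-22, 26, 0], 0]
    - [[0, 0, 0], [-22, 26, 0], 0]
    - [[0, 0, 0], [-22, 26, 0], 0]
    - [[0, 0, 0], [-22, 26, 0], 0]
    - [[0, 0, 0], [-22, 26, 0], 0]
    - [[0, 0, 0], [-22, 26, 0], 0]
    - [[0, 0, 0], [-20, 26, 0], 0]

```text
clock: 2.12
eef_pos: [0.5711, 0.0877, 0.2315]
tool_rot: [0.0, 0.759, 0.651, 0.0]
wrist_force: [1.4, 0.8, -0.2]
grip_width: -0.003
```

Run:
```python
from h import *
j=np.radians(81.3)
o=get_obs();print(o["clock"],o["eef_pos"],o["wrist_force"],o["grip_width"],turn(j),delta([.637,.0185,.165]))
c=capture("wrist");cv2.imwrite("pics/w1.png",c["color"])
```

```text
2.1167 [0.57112831 0.0876649  0.23145711] [ 1.35157335  0.76930934 -0.24793852] -0.003136357961903693 [ 0.01162702  0.00221219 -0.07925463] [-58.29812355  75.64292541  66.47470741]
```

View pics/w1.png

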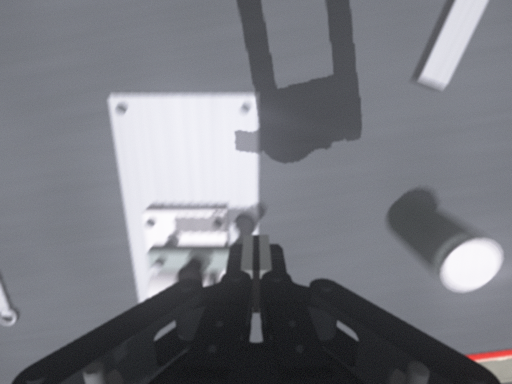

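Emit:
send_rows:
  plan:
    - [[0, 0, 0], [-20, 25, 0], 0]
    - [[0, 0, 0], [-20, 25, 10], 0]
    - [[0, 0, 0], [-18, 26, 20], 0]
    - [[0, 0, 0], [0, 0, 30], 0]
    - [[0, 0, 0], [0, 0, 0], 0]

```text
clock: 2.58
eef_pos: [0.634, 0.0192, 0.1656]
tool_rot: [-0.003, 0.76, 0.65, -0.004]
wrist_force: [-1.8, 0.9, -1.2]
grip_width: 0.002
```

Run:
```python
from h import *
j=np.radians(81.3)
o=get_obs();print(o["clock"],o["eef_pos"],o["wrist_force"],turn(j),delta([.637,.0185,.120]))
T=o["eef_pos"]
ims=[]
for n,roi in [("top",(205,115,295,230)),("scene",(205,190,310,295))]:
    c=capture(n);x0,y0,x1,y1=roi
    print(n,proj(c,[T]),proj(c,b2w([[.01,.026,.145]])))
    ims.append(cv2.resize(c["color"][y0:y1,x0:x1],(400,420),interpolation=cv2.INTER_CUBIC))
cv2.imwrite("pics/p1.png",np.hstack(ims))
```

```text
2.5833 [0.63400843 0.01918395 0.16559018] [-1.75032539  0.94447124 -1.17954139] [-0.54680488  0.06957195 -0.1876411 ] [-0.15749905  3.49617235 45.55912562]
top [[241.16705607 158.54240854]] [[241.70359862 159.70772942]]
scene [[269.62199038 211.40720923]] [[268.89808036 216.77832367]]
```

View pics/p1.png

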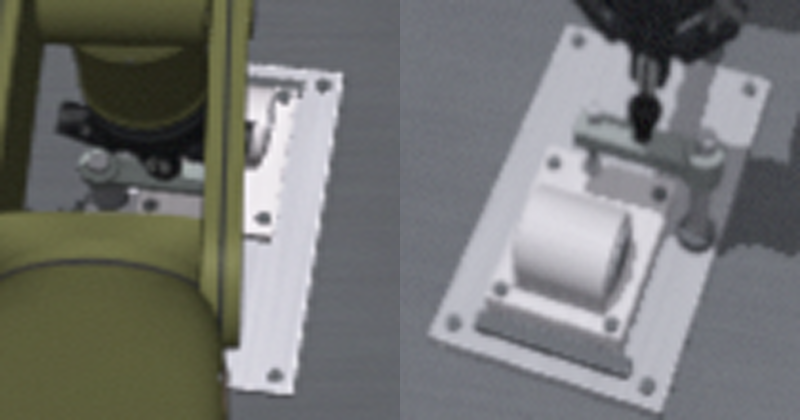

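The right panel shows the closed fingertips just above the knob head, so I'll press down.

Emit:
send_rows:
  plan:
    - [[0, 0, 0], [0, 2, 4], 0]
    - [[0, 0, 0], [0, 0, 4], 0]
    - [[0, 0, 0], [0, 0, 4], 0]
    - [[0, 0, 0], [0, 0, 3], 0]
    - [[0, 0, 0], [0, 0, 3], 0]
    - [[0, 0, 0], [0, 0, 3], 0]
    - [[0, 0, 0], [0, 0, 3], 0]
    - [[0, 0, 0], [0, 0, 3], 0]
    - [[0, 0, 0], [0, 0, 3], 0]
    - [[0, 0, 0], [0, 0, 3], 0]

```text
clock: 3.52
eef_pos: [0.6386, 0.0205, 0.1385]
tool_rot: [-0.0, 0.759, 0.651, 0.0]
wrist_force: [-1.2, 1.1, 3.6]
grip_width: 0.005
```

Emit:
send_rows:
  plan:
    - [[0, 0, 0], [0, 0, 2], 0]
    - [[0, 0, 0], [0, 0, 2], 0]
    - [[0, 0, 0], [0, 0, 1], 0]
    - [[0, 0, 0], [0, 0, 0], 0]
    - [[0, 0, 0], [0, 0, 0], 0]
    - [[0, 0, 0], [0, 0, 0], 0]

```text
clock: 4.02
eef_pos: [0.6385, 0.0199, 0.1329]
tool_rot: [0.0, 0.759, 0.651, -0.0]
wrist_force: [-0.5, -0.1, 0.4]
grip_width: 0.002
```

Run:
```python
from h import *
o=get_obs();print(o["clock"],o["eef_pos"],o["wrist_force"],delta([.637,.0185,.120]))
c=capture("scene");cv2.imwrite("pics/p2.png",cv2.resize(c["color"][190:295,205:310],None,fx=5.5,fy=5.5,interpolation=cv2.INTER_CUBIC))
```

```text
4.0167 [0.63853605 0.01990023 0.13289348] [-0.5241721  -0.11768592  0.3975707 ] [-1.60971758 -1.30219151 12.8947667 ]
```

View pics/p2.png

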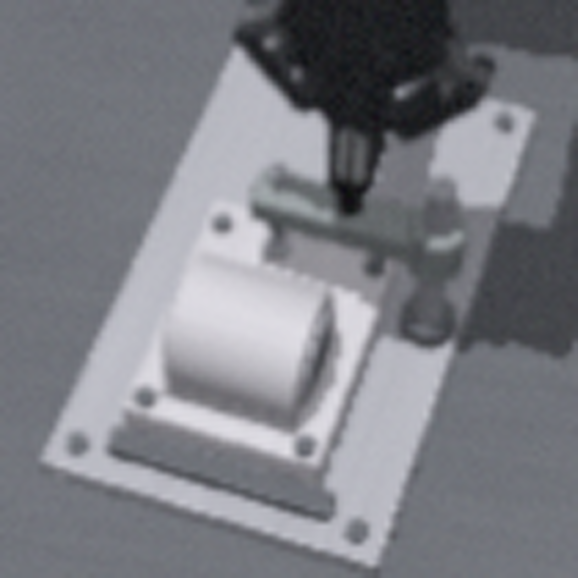

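Emit:
send_rows:
  plan:
    - [[0, 0, 0], [-1, -1, 2], 0]
    - [[0, 0, 0], [0, 0, 2], 0]
    - [[0, 0, 0], [0, 0, 2], 0]
    - [[0, 0, 0], [0, 0, 2], 0]
    - [[0, 0, 0], [0, 0, 2], 0]
    - [[0, 0, 0], [0, 0, 2], 0]
    - [[0, 0, 0], [0, 0, 1], 0]
    - [[0, 0, 0], [0, 0, 0], 0]
    - [[0, 0, 0], [0, 0, 0], 0]
    - [[0, 0, 0], [0, 0, 0], 0]

```text
clock: 4.9
eef_pos: [0.6376, 0.0192, 0.1203]
tool_rot: [0.0, 0.759, 0.651, -0.0]
wrist_force: [2.3, 1.3, 3.3]
grip_width: 0.001
```

Run:
```python
from h import *
o=get_obs();print(o["clock"],o["eef_pos"],o["wrist_force"],delta([.637,.0185,.120]))
c=capture("scene");cv2.imwrite("pics/p3.png",cv2.resize(c["color"][190:295,205:310],None,fx=5.5,fy=5.5,interpolation=cv2.INTER_CUBIC))
```

```text
4.9 [0.63756658 0.01923042 0.1203256 ] [2.27224615 1.31009192 3.30819309] [-0.80796874 -0.44906663  0.32569759]
```

View pics/p3.png

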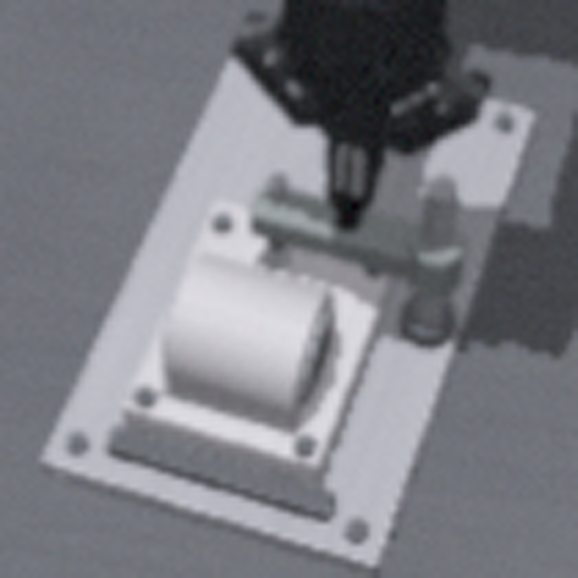

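The stem has risen out of the arm at (440,190), and the knob is lowered to z = 0.1203 m. I'll lift off and go to the wedge.

Emit:
send_rows:
  plan:
    - [[0, 0, 0], [0, 0, -10], 0]
    - [[0, 0, 0], [0, 0, -25], 0]
    - [[0, 0, 0], [0, 0, -30], 0]
    - [[0, 0, 5.4], [0, 0, -30], 0]
    - [[0, 0, 0], [-30, -10, 0], 60]
    - [[0, 0, 0], [-33, -11, 0], 60]
    - [[0, 0, 0], [-33, -11, 0], 60]
    - [[0, 0, 0], [-33, -11, 0], 60]
    - [[0, 0, 0], [-33, -11, 0], 60]
    - [[0, 0, 0], [-33, -11, 0], 60]

```text
clock: 5.78
eef_pos: [0.5235, -0.1546, 0.2148]
tool_rot: [-0.001, 0.789, 0.615, -0.002]
wrist_force: [-0.0, -0.2, 0.4]
grip_width: 0.706
```

Emit:
send_rows:
  plan:
    - [[0, 0, 0], [-33, -11, 0], 60]
    - [[0, 0, 0], [-33, -11, 0], 60]
    - [[0, 0, 0], [-30, -10, 0], 60]
    - [[0, 0, 0], [0, 0, 0], 60]
    - [[0, 0, 0], [0, 0, 0], 60]
    - [[0, 0, 0], [0, 0, 0], 60]

```text
clock: 6.28
eef_pos: [0.4712, -0.2386, 0.215]
tool_rot: [-0.001, 0.789, 0.614, -0.0]
wrist_force: [-0.6, 0.3, 0.2]
grip_width: 0.703
```

Run:
```python
from h import *
o=get_obs();print(o["clock"],o["eef_pos"],o["wrist_force"],o["grip_width"])
w=capture("wrist");cv2.imwrite("pics/w2.png",w["color"])
a=np.radians(-14.1);u=np.array([np.cos(a),np.sin(a)]);n=np.array([-u[1],u[0]]);T=np.array([.451,-.2795])
P=[]
for x in(-14,14):
    for y in(-12,12): P.append([*(T+u*x/1e3+n*y/1e3),.06])
for y in(-17,17): P.append([*(T+u*.114+n*y/1e3),.004])
print(proj(w,P).round(1).tolist())
R=cv2.Rodrigues(w["rvec"])[0];print("cam",-R.T@w["tvec"].ravel())
for n in("scene","top"):
    c=capture(n);cv2.imwrite(f"pics/{n}2.png",c["color"])
```

```text
6.2833 [ 0.47122583 -0.23855895  0.21498715] [-0.5535105   0.34633327  0.19138627] 0.7033205595236511
[[201.4, 157.0], [224.4, 156.9], [203.0, 182.8], [225.3, 182.8], [210.7, 242.3], [235.6, 242.2]]
cam [ 0.39434971 -0.21946025  0.35683529]
```

View pics/w2.png

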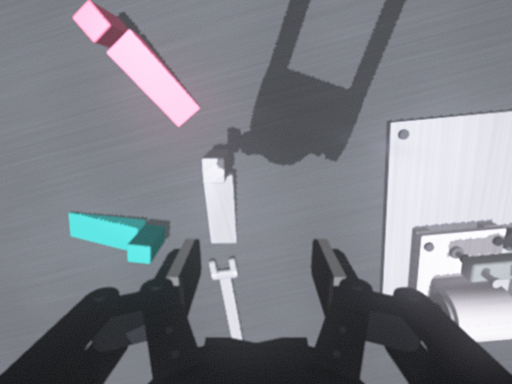

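View pics/scene2.png

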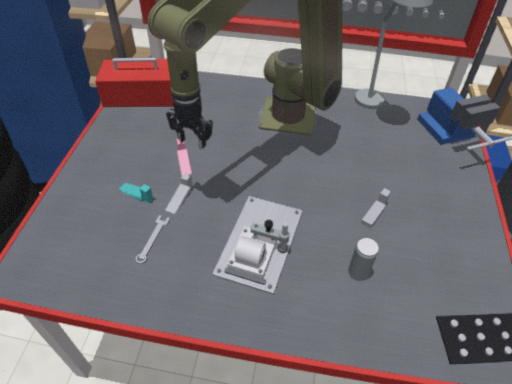

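Run:
```python
from h import *
j=np.radians(75.9);print(turn(j),delta([.4505,-.2795,.130],downR(j)))
im=cv2.imread("pics/w2.png");cv2.imwrite("pics/w2z.png",cv2.resize(im[140:260,170:270],None,fx=5,fy=5,interpolation=cv2.INTER_CUBIC))
```

```text
[-0.05240283 -0.0273491   0.04090551] [-45.68805907 -11.11609938  85.13277571]
```

View pics/w2z.png

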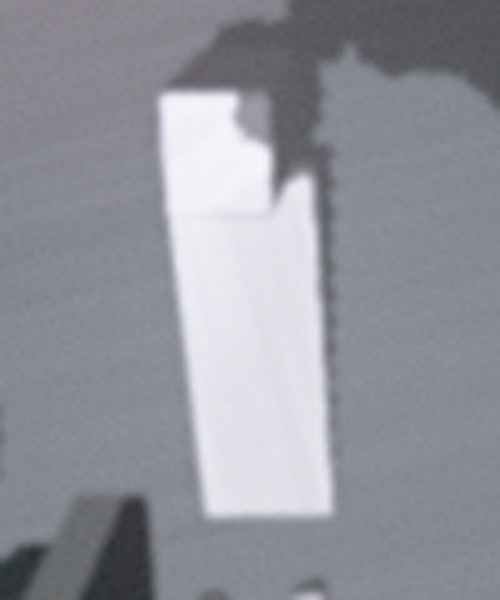

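The wrist zoom shows the tab top at px (201–225, 158–183) and the thin end at (211–236, 243). Both are within 1 px of where my wedge pose puts them. I'll descend in two steps.

Emit:
send_rows:
  plan:
    - [[0, 0, 0], [-23, -6, 0], 60]
    - [[0, 0, 0], [-23, -5, 5], 60]
    - [[0, 0, 0], [0, 0, 25], 60]
    - [[0, 0, 0], [0, 0, 25], 60]
    - [[0, 0, 0], [0, 0, 25], 60]
    - [[0, 0, 0], [0, 0, 5], 60]
    - [[0, 0, 0], [0, 0, 0], 60]
    - [[0, 0, 0], [0, 0, 0], 60]
    - [[0, 0, 0], [0, 0, 0], 60]

```text
clock: 7.18
eef_pos: [0.4517, -0.2813, 0.1317]
tool_rot: [0.001, 0.788, 0.615, 0.0]
wrist_force: [0.4, -0.7, 0.2]
grip_width: 0.706
```

Run:
```python
from h import *
j=np.radians(75.9)
o=get_obs();print(o["clock"],o["eef_pos"],o["wrist_force"],turn(j),delta([.4505,-.2795,.022]))
w=capture("wrist");cv2.imwrite("pics/w3.png",w["color"])
a=np.radians(-14.1);u=np.array([np.cos(a),np.sin(a)]);n=np.array([-u[1],u[0]]);T=np.array([.452,-.2797])
P=[]
for x in(-14,14):
    for y in(-12,12): P.append([*(T+u*x/1e3+n*y/1e3),.06])
for y in(-17,17): P.append([*(T+u*.114+n*y/1e3),.004])
print(proj(w,P).round(1).tolist())
```

```text
7.1833 [ 0.45167915 -0.28126103  0.13172445] [ 0.40659834 -0.70100984  0.17537552] [0.13977273 0.05718128 0.01101518] [  1.53054293  -1.84001608 109.71881739]
[[242.7, 188.5], [273.6, 188.6], [243.1, 221.7], [272.9, 221.7], [242.0, 284.6], [272.9, 284.7]]
```

View pics/w3.png

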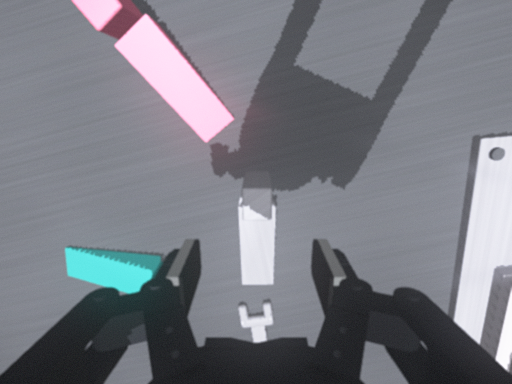

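The tab is centred between the fingers at px (257,205). I'll descend and grip.

Emit:
send_rows:
  plan:
    - [[0, 0, 0], [1, -2, 15], 60]
    - [[0, 0, 0], [0, 0, 25], 60]
    - [[0, 0, 0], [0, 0, 25], 60]
    - [[0, 0, 0], [0, 0, 20], 60]
    - [[0, 0, 0], [0, 0, 15], 60]
    - [[0, 0, 0], [0, 0, 9], 60]
    - [[0, 0, 0], [0, 0, 0], 60]
    - [[0, 0, 0], [0, 0, 0], 60]
    - [[0, 0, 0], [0, 0, 0], 60]

```text
clock: 7.98
eef_pos: [0.4496, -0.2802, 0.0225]
tool_rot: [0.001, 0.789, 0.615, 0.0]
wrist_force: [-0.6, -0.7, 1.0]
grip_width: 0.702
```

Emit:
send_rows:
  plan:
    - [[0, 0, 0], [0, 0, 0], 10]
    - [[0, 0, 0], [0, 0, 0], 10]
    - [[0, 0, 0], [0, 0, 0], 10]
    - [[0, 0, 0], [0, 0, 0], 10]
    - [[0, 0, 0], [0, 0, 0], 10]
    - [[0, 0, 0], [0, 0, 0], 10]
    - [[0, 0, 0], [0, 0, 0], 10]
    - [[0, 0, 0], [0, 0, 0], 10]
  squeeze: 60

```text
clock: 8.65
eef_pos: [0.4492, -0.2799, 0.0222]
tool_rot: [0.001, 0.789, 0.615, 0.0]
wrist_force: [-1.2, 1.0, 6.9]
grip_width: 0.274
```

Run:
```python
from h import *
o=get_obs();print(o["clock"],o["eef_pos"],o["wrist_force"],o["grip_width"]*85.4)
c=capture("scene");cv2.imwrite("pics/s3.png",cv2.resize(c["color"][100:230,110:250],None,fx=4,fy=4,interpolation=cv2.INTER_CUBIC))
```

```text
8.65 [ 0.4491642  -0.27990555  0.02224158] [-1.18727144  1.01734661  6.87391413] 23.432771988102925
```

View pics/s3.png

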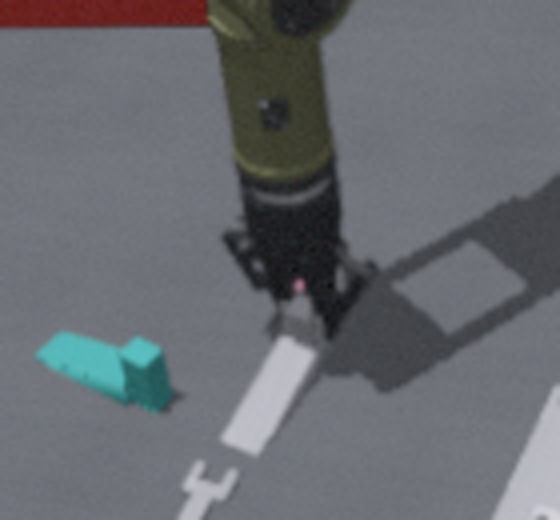

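Gripped at 23.4 mm opening, which fits the tab. I'll lift and carry it to the front of the pedestal.

Emit:
send_rows:
  plan:
    - [[0, 0, 0], [0, 0, -5], 10]
    - [[0, 0, 0], [0, 0, -15], 10]
    - [[0, 0, 0], [0, 0, -20], 10]
    - [[0, 0, 0], [0, 0, -20], 10]
    - [[0, 0, -2.7], [0, 0, 0], 10]
    - [[0, 0, -2.7], [0, 0, 0], 10]
    - [[0, 0, 0], [10, -1, 0], 10]
    - [[0, 0, 0], [20, -2, 0], 10]
    - [[0, 0, 0], [20, -2, 0], 10]
    - [[0, 0, 0], [20, -2, 0], 10]

```text
clock: 9.53
eef_pos: [0.4513, -0.2076, 0.0808]
tool_rot: [-0.001, 0.76, 0.65, -0.0]
wrist_force: [0.1, 1.2, -3.3]
grip_width: 0.276
```

Emit:
send_rows:
  plan:
    - [[0, 0, 0], [25, -2, 0], 10]
    - [[0, 0, 0], [25, -2, 0], 10]
    - [[0, 0, 0], [25, -2, 0], 10]
    - [[0, 0, 0], [25, -2, 0], 10]
    - [[0, 0, 0], [25, -2, 0], 10]
    - [[0, 0, 0], [25, -2, 0], 10]
    - [[0, 0, 0], [25, -2, 0], 10]
    - [[0, 0, 0], [25, -2, 0], 10]
    - [[0, 0, 0], [15, -1, 0], 10]
    - [[0, 0, 0], [7, -1, 0], 10]

```text
clock: 10.37
eef_pos: [0.4671, 0.0154, 0.0809]
tool_rot: [-0.001, 0.759, 0.651, -0.0]
wrist_force: [-0.4, -0.1, -3.3]
grip_width: 0.271
```

Emit:
send_rows:
  plan:
    - [[0, 0, 0], [0, 0, 0], 10]
    - [[0, 0, 0], [0, 0, 0], 10]
    - [[0, 0, 0], [0, 0, 0], 10]

```text
clock: 10.62
eef_pos: [0.468, 0.0123, 0.0812]
tool_rot: [-0.0, 0.759, 0.651, -0.0]
wrist_force: [0.3, -0.1, -2.1]
grip_width: 0.274
```

Run:
```python
from h import *
j=np.radians(81.3)
o=get_obs();print(o["clock"],o["eef_pos"],o["wrist_force"],o["grip_width"]*85.4,turn(j))
print(delta(b2w([[-.152,0,.06]])[0]))
w=capture("wrist");cv2.imwrite("pics/w4.png",w["color"])
c=capture("scene");cv2.imwrite("pics/s4.png",cv2.resize(c["color"][140:295,185:335],None,fx=3.8,fy=3.8,interpolation=cv2.INTER_CUBIC))
```

```text
10.6167 [0.46800071 0.0123067  0.08119412] [ 0.25123854 -0.1149694  -2.08735867] 23.419150555055904 [-0.02484414  0.02628361 -0.08119466]
[ 5.47068762  3.36303789 21.19015245]
```

View pics/w4.png

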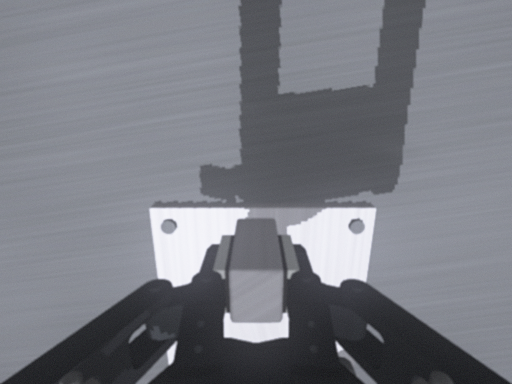

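View pics/s4.png

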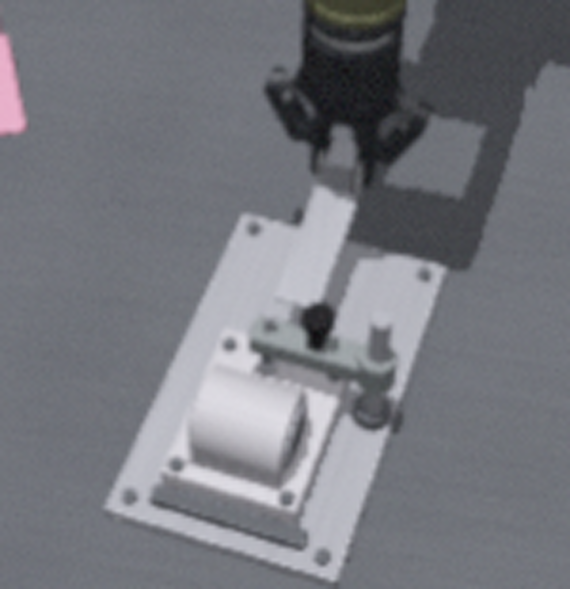

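Run:
```python
from h import *
w=capture("wrist");im=w["color"];g=cv2.cvtColor(im,cv2.COLOR_BGR2GRAY).astype(int)
for r in(212,225,250,270):
    print(r,[int(np.argmax(np.diff(g[r,140:180]))+140), int(np.argmin(np.diff(g[r,340:390]))+340)])
for cx in(155,200,330,370): print(cx,int(np.argmax(np.diff(g[195:220,cx]))+195))
P=plane(w,[(150.5,207.5),(376,207.5),(169,227),(357,227)],.012);print(P)
a,b=P[0],P[1];print(np.linalg.norm(a-b),np.degrees(np.arctan2(*(a-b)[::-1]))-90,(a+b)/2)
yaw=np.radians(-8.7);print("centre",(a+b)/2+.155*np.array([np.cos(yaw),np.sin(yaw)]))
Q=plane(w,[(236,219),(276,219),(231,321),(285,321)],.0812-.0222+.06);print("tabtop",Q,Q.mean(0))
```

```text
212 [149, 375]
225 [176, 348]
250 [154, 370]
270 [156, 367]
155 207
200 206
330 206
370 206
[[ 0.4560206  -0.06987571]
 [ 0.48319392  0.1051756 ]
 [ 0.47453901 -0.05959538]
 [ 0.49770805  0.08961662]]
0.17714781211374614 -188.8236335424469 [0.46960726 0.01764995]
centre [ 0.62282381 -0.00579548]
tabtop [[ 0.43213963  0.00965184]
 [ 0.43454201  0.02513083]
 [ 0.48023709 -0.00113685]
 [ 0.48392704  0.02262088]] [0.45771144 0.01406667]
```

Emit:
send_rows:
  plan:
    - [[0, 0, 0], [3, 2, 5], 10]
    - [[0, 0, 0], [3, 2, 10], 10]
    - [[0, 0, 0], [0, 0, 10], 10]
    - [[0, 0, 0], [0, 0, 10], 10]
    - [[0, 0, 0], [0, 0, 5], 10]
    - [[0, 0, 0], [0, 0, 4], 10]
    - [[0, 0, 0], [0, 0, 0], 10]
    - [[0, 0, 0], [0, 0, 0], 10]
    - [[0, 0, 0], [0, 0, 0], 10]

```text
clock: 11.52
eef_pos: [0.4736, 0.0182, 0.0375]
tool_rot: [0.0, 0.759, 0.651, 0.0]
wrist_force: [0.4, -0.2, -3.4]
grip_width: 0.275
```

Emit:
send_rows:
  plan:
    - [[0, 0, 0], [0, 0, 1], 10]
    - [[0, 0, 0], [0, 0, 1], 10]
    - [[0, 0, 0], [0, 0, 1], 10]
    - [[0, 0, 0], [0, 0, 0], 10]
    - [[0, 0, 0], [0, 0, 0], 10]

```text
clock: 11.93
eef_pos: [0.4732, 0.0182, 0.0344]
tool_rot: [0.0, 0.759, 0.651, 0.0]
wrist_force: [-0.0, -0.3, -1.9]
grip_width: 0.273
```

Run:
```python
from h import *
np.save("base.npy",[.6226,-.0058,np.radians(-8.75)])
j=np.radians(81.25)
o=get_obs();print(o["clock"],o["eef_pos"],o["wrist_force"],o["grip_width"]*85.4,turn(j))
print(delta(b2w([[-.152,0,.034]])[0]))
for n,(x0,y0,x1,y1) in [("scene",(220,185,320,285)),("top",(200,120,300,240))]:
    c=capture(n);cv2.imwrite(f"pics/{n}5.png",cv2.resize(c["color"][y0:y1,x0:x1],None,fx=5,fy=5,interpolation=cv2.INTER_CUBIC))
c=capture("scene")
print("ped front/flange top", proj(c,b2w([[-.015,-.052,.036],[-.015,.052,.036]])))
for tx in(-.035,): print(proj(c,b2w([[tx,-.017,.016],[tx,.017,.016]])))
```

```text
11.9333 [0.47324731 0.01819657 0.03442486] [-0.04853333 -0.25898783 -1.85446549] 23.31766959235806 [ 0.0164101  -0.00011429  0.00360838]
[-0.9972009  -0.73529068  0.42464782]
ped front/flange top [[245.07034964 226.63919499]
 [278.39691642 236.06927626]]
[[258.15564073 228.7722094 ]
 [268.83063839 231.78372568]]
```

View pics/scene5.png

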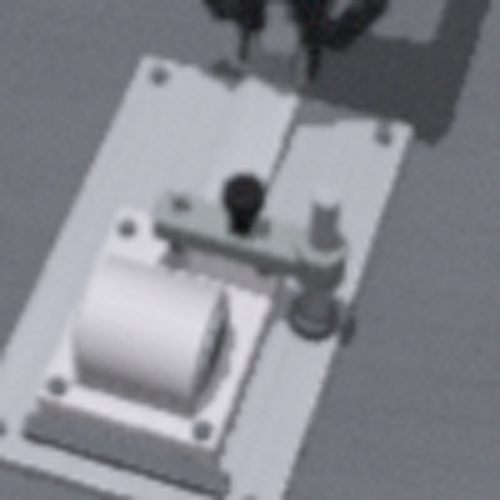

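View pics/top5.png

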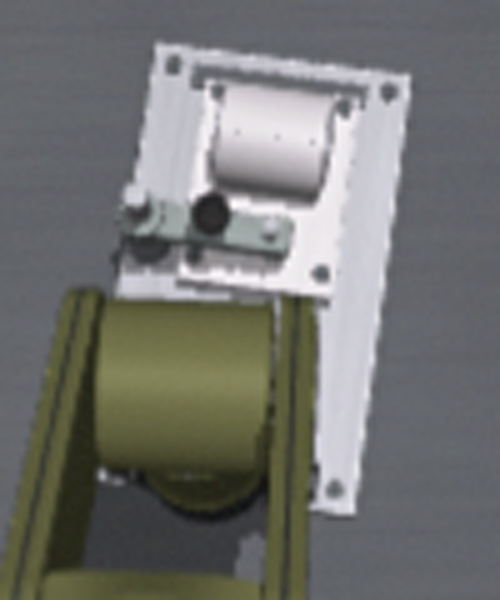

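Run:
```python
from h import *
c=capture("top")
P=plane(c,[(200+178/5,120+282/5),(200+330/5,120+299/5),(200+362/5,120+100/5)],.036)
x,y,a=basepose();R=np.array([[np.cos(a),-np.sin(a)],[np.sin(a),np.cos(a)]])
print((P-[x,y])@R)
```

```text
[[-0.01992202  0.04668455]
 [-0.01763217 -0.05518845]
 [ 0.12294623 -0.05840684]]
```

Emit:
send_rows:
  plan:
    - [[0, 0, 0], [-1, 3, 0.5], 10]
    - [[0, 0, 0], [-1, 5, 0.5], 10]
    - [[0, 0, 0], [0, 5, 0], 10]
    - [[0, 0, 0], [0, 5, 0], 10]
    - [[0, 0, 0], [0, 5, 0], 10]
    - [[0, 0, 0], [0, 5, 0], 10]
    - [[0, 0, 0], [0, 5, 0], 10]
    - [[0, 0, 0], [0, 5, 0], 10]
    - [[0, 0, 0], [0, 3, 0], 10]
    - [[0, 0, 0], [0, 0, 0], 10]

```text
clock: 12.97
eef_pos: [0.5155, 0.0097, 0.0342]
tool_rot: [0.001, 0.759, 0.651, 0.001]
wrist_force: [0.5, 0.1, 6.0]
grip_width: 0.275
```

Emit:
send_rows:
  plan:
    - [[0, 0, 0], [0, 2, 0], 10]
    - [[0, 0, 0], [0, 2, 0], 10]
    - [[0, 0, 0], [0, 2, 0], 10]
    - [[0, 0, 0], [0, 0, 0], 10]
    - [[0, 0, 0], [0, 0, 0], 10]

```text
clock: 13.38
eef_pos: [0.5203, 0.009, 0.0342]
tool_rot: [0.001, 0.759, 0.651, 0.001]
wrist_force: [-1.4, 0.4, 7.4]
grip_width: 0.275
```

```bash
cat > st.py <<'E'
from h import *
o=get_obs();x,y,a=basepose();R=np.array([[np.cos(a),-np.sin(a)],[np.sin(a),np.cos(a)]])
print(o["clock"],"base xy",(o["eef_pos"][:2]-[x,y])@R*1000,"z",o["eef_pos"][2]*1000,"Fbase",o["wrist_force"][:2]@R,o["wrist_force"][2],o["grip_width"]*85.4,turn(np.radians(81.25)))
E
python3 st.py
```

```text
13.3833 base xy [-103.38894376   -0.928046  ] z 34.20523840693862 Fbase [-1.4673141   0.15265311] 7.351592609373017 23.476366146324384 [ 1.23584690e-01 -1.10772114e-02  8.55017830e-05]
```

Emit:
send_rows:
  plan:
    - [[0, 0, 0], [0, 1.5, 0], 10]
    - [[0, 0, 0], [0, 1.5, 0], 10]
    - [[0, 0, 0], [0, 0, 0], 10]
    - [[0, 0, 0], [0, 0, 0], 10]

```text
clock: 13.72
eef_pos: [0.523, 0.0086, 0.0342]
tool_rot: [0.001, 0.759, 0.651, 0.001]
wrist_force: [-0.2, -0.3, 7.7]
grip_width: 0.273
```

Emit:
send_rows:
  plan:
    - [[0, 0, 0], [0, 1.5, 0], 10]
    - [[0, 0, 0], [0, 1.5, 0], 10]
    - [[0, 0, 0], [0, 0, 0], 10]
    - [[0, 0, 0], [0, 0, 0], 10]

```text
clock: 14.05
eef_pos: [0.5259, 0.0081, 0.0342]
tool_rot: [0.001, 0.759, 0.651, 0.001]
wrist_force: [-0.8, 0.0, 7.6]
grip_width: 0.276
```

```bash
python3 st.py
```

```text
14.05 base xy [-97.6538427   -0.92307486] z 34.21149207258544 Fbase [-0.80306144 -0.12032441] 7.645138402364837 23.528416430059178 [ 0.10022097 -0.00977417  0.00323557]
```

Emit:
send_rows:
  plan:
    - [[0, 0, 0], [0, 1.5, 0], 10]
    - [[0, 0, 0], [0, 1.5, 0], 10]
    - [[0, 0, 0], [0, 0, 0], 10]
    - [[0, 0, 0], [0, 0, 0], 10]

```text
clock: 14.38
eef_pos: [0.5278, 0.0078, 0.0343]
tool_rot: [-0.0, 0.759, 0.651, 0.0]
wrist_force: [-3.2, 1.0, 10.7]
grip_width: 0.272
```

```bash
python3 st.py
```

```text
14.3833 base xy [-95.72772554  -0.96115735] z 34.25822819705096 Fbase [-3.27279061  0.46311588] 10.72698220939321 23.25614628101661 [-0.00577793 -0.00646311 -0.00053573]
```

The wedge touched at TCP x of about −96.5 mm in the base frame, close to the −96.7 I expected. I need about 12 mm more.

Emit:
send_rows:
  plan:
    - [[0, 0, 0], [0, 1.5, 0], 10]
    - [[0, 0, 0], [0, 1.5, 0], 10]
    - [[0, 0, 0], [0, 1.5, 0], 10]
    - [[0, 0, 0], [0, 1.5, 0], 10]
    - [[0, 0, 0], [0, 0, 0], 10]
    - [[0, 0, 0], [0, 0, 0], 10]

```text
clock: 14.88
eef_pos: [0.5332, 0.007, 0.0343]
tool_rot: [-0.0, 0.759, 0.651, -0.0]
wrist_force: [-4.2, 0.5, 11.8]
grip_width: 0.28
```

```bash
python3 st.py
```

```text
14.8833 base xy [-90.28726512  -0.95302599] z 34.28047299325131 Fbase [-4.261865   -0.13050018] 11.778805473763258 23.909209139225148 [-0.05624911 -0.00305786  0.0046054 ]
```

Emit:
send_rows:
  plan:
    - [[0, 0, 0], [0, 1.5, 0], 10]
    - [[0, 0, 0], [0, 1.5, 0], 10]
    - [[0, 0, 0], [0, 1.5, 0], 10]
    - [[0, 0, 0], [0, 0, 0], 10]
    - [[0, 0, 0], [0, 0, 0], 10]

```text
clock: 15.3
eef_pos: [0.5377, 0.0063, 0.0343]
tool_rot: [-0.0, 0.759, 0.651, -0.0]
wrist_force: [-4.4, 1.1, 11.2]
grip_width: 0.273
```

```bash
python3 st.py
python3 - <<'E'
from h import *
for n,(x0,y0,x1,y1) in [("scene",(220,185,320,285)),("top",(200,120,300,240))]:
    c=capture(n);cv2.imwrite(f"pics/{n}6.png",cv2.resize(c["color"][y0:y1,x0:x1],None,fx=5,fy=5,interpolation=cv2.INTER_CUBIC))
w=capture("wrist");cv2.imwrite("pics/w6.png",w["color"])
E
```

```text
15.3 base xy [-85.79226596  -0.97443195] z 34.29391893876484 Fbase [-4.53598123  0.39836888] 11.228942150731138 23.31495431799093 [-0.05564882 -0.00274662  0.00095754]
```

View pics/scene6.png

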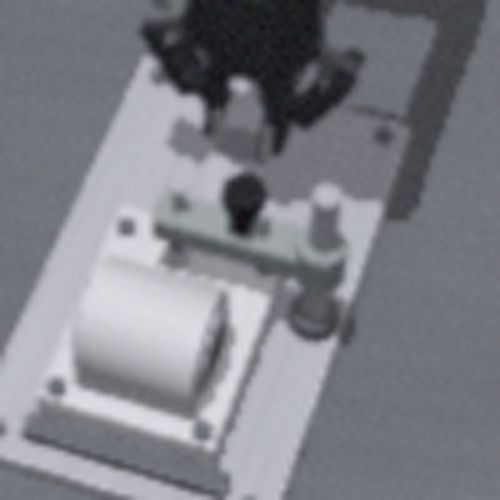

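View pics/w6.png

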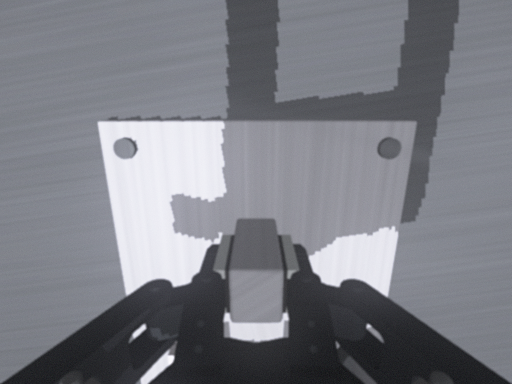

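Run:
```python
from h import *
c=capture("scene")
def lift(P,h):
    t=h/.140;P=np.float64(P).copy();x=P[:,0]-.125;z=P[:,2]-.012
    P[:,0]=.125+x*np.cos(t)+z*np.sin(t);P[:,2]=.012-x*np.sin(t)+z*np.cos(t);return P
P=np.array([[-.005,-.04,.036],[.046,0,.098],[.1,0,.098],[.115,-.04,.036],[.115,.04,.036],[-.1,.09,.012]])
for h in(.003,):
    d=proj(c,b2w(lift(P,h)))-proj(c,b2w(P));print((d*5).round(2).tolist())
print((proj(c,b2w(P))-[220,185])*5)
A=cv2.imread("pics/scene5.png",0);B=cv2.imread("pics/scene6.png",0)
pts=np.float32([[127,228],[105,265],[140,255],[75,330],[215,330],[57,386],[202,430],[185,415],[384,135],[315,315],[250,498],[326,195]]).reshape(-1,1,2)
q,s,e=cv2.calcOpticalFlowPyrLK(A,B,pts,None,winSize=(41,41),maxLevel=1)
for p,d,er in zip(pts[:,0],(q-pts)[:,0],e): print(p,d.round(2),er)
```

```text
[[-0.29, -2.13], [-1.04, 0.77], [-1.14, 2.15], [-0.33, 0.54], [-0.29, 0.56], [0.68, -4.75]]
[[138.70939903 226.23849147]
 [176.54056706 247.94925757]
 [144.19472713 324.50183158]
 [ 67.25379635 388.40057621]
 [203.06783267 429.63877623]
 [388.34774417 189.63521478]]
[127. 228.] [-0.7  -1.62] [2.5886934]
[105. 265.] [-0.37  0.7 ] [1.2937611]
[140. 255.] [-0.27 -0.71] [2.7261302]
[ 75. 330.] [-0.27  0.32] [1.4915601]
[215. 330.] [-0.44 -0.23] [3.404707]
[ 57. 386.] [-0.42  0.42] [3.4041865]
[202. 430.] [0.26 0.43] [4.779558]
[185. 415.] [0.14 0.6 ] [3.9327223]
[384. 135.] [-78.55  51.35] [26.434822]
[315. 315.] [ 0.01 -0.02] [1.6208172]
[250. 498.] [-0.05 -0.04] [0.8155674]
[326. 195.] [-0.35  0.07] [23.37554]
```

Optical flow on the flange holes gives a lift of about 2.4 mm, and the travel since contact gives about 2.7 mm. I'll advance 2 mm more and check the foot stem as well.

Emit:
send_rows:
  plan:
    - [[0, 0, 0], [0, 1, 0], 10]
    - [[0, 0, 0], [0, 1, 0], 10]
    - [[0, 0, 0], [0, 0, 0], 10]
    - [[0, 0, 0], [0, 0, 0], 10]
    - [[0, 0, 0], [0, 0, 0], 10]
    - [[0, 0, 0], [0, 0, 0], 10]

```text
clock: 16.0
eef_pos: [0.5394, 0.006, 0.0343]
tool_rot: [-0.0, 0.759, 0.651, -0.0]
wrist_force: [-4.8, 0.1, 11.9]
grip_width: 0.276
```

```bash
python3 st.py
python3 - <<'E'
from h import *
for n,(x0,y0,x1,y1) in [("scene",(220,185,320,285)),("top",(200,120,300,240))]:
    c=capture(n);cv2.imwrite(f"pics/{n}7.png",cv2.resize(c["color"][y0:y1,x0:x1],None,fx=5,fy=5,interpolation=cv2.INTER_CUBIC))
    if n=="scene": k=c["color"]; cv2.imwrite("pics/scene7full.png",k)
A=cv2.imread("pics/scene5.png",0);B=cv2.imread("pics/scene7.png",0)
pts=np.float32([[127,228],[140,255],[57,386],[202,430],[180,203],[315,315],[250,498]]).reshape(-1,1,2)
q,s,e=cv2.calcOpticalFlowPyrLK(A,B,pts,None,winSize=(35,35),maxLevel=1)
for p,d,er in zip(pts[:,0],(q-pts)[:,0],e): print(p,d.round(2),er)
z=lambda f:cv2.resize(cv2.imread(f)[215:250,245:290],None,fx=8,fy=10,interpolation=cv2.INTER_CUBIC)
cv2.imwrite("pics/stem.png",np.hstack([z("pics/scene2.png"),z("pics/scene7full.png")]))
cv2.imwrite("pics/stem0.png",z("pics/scene0.png"))
E
```

```text
16.0 base xy [-84.01496818  -0.98410097] z 34.25707707729605 Fbase [-4.80556153 -0.61487808] 11.882743634208964 23.55802947702833 [-0.07462626 -0.00089767  0.00602483]
[127. 228.] [-0.69 -1.66] [2.816097]
[140. 255.] [-0.72 -0.91] [2.535893]
[ 57. 386.] [-0.7  0.6] [4.194541]
[202. 430.] [0.07 0.68] [5.922602]
[180. 203.] [-0.5  -1.17] [3.706301]
[315. 315.] [-0.24 -0.25] [1.7582142]
[250. 498.] [0.12 0.1 ] [0.9984184]
```

View pics/stem.png

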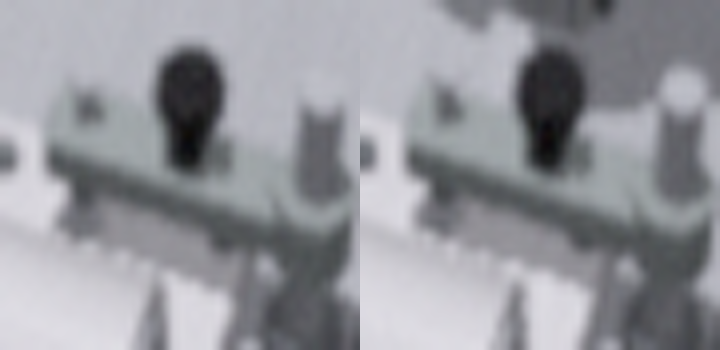

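View pics/stem0.png

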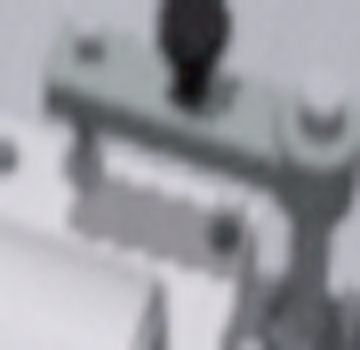

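The stem moved up with the flange, so the foot is in contact. The foot also shows shorter under the arm than at the start, so it is pushed in. Everything is steady, with a push of 4.8 N and a downward press of about 12 N. I'm handing in.

```bash
python3 st.py; python3 -c "
from bench import *
print(finish_job())"; python3 st.py
```

```text
16.1 base xy [-83.98316263  -0.98348041] z 34.27745265867745 Fbase [-4.52082376 -0.0083174 ] 10.94330469667052 23.564624980473866 [-0.07279549 -0.00176206  0.00418551]
the job is handed in; nothing more can be done
None
the job is handed in; nothing more can be done
```

I pressed the gauge, pushed the wedge in under the pedestal and handed the job in at about 16 s, still holding the wedge. The hand-in gives no verdict, so everything below rests on my own checks.

- **Gauge:** I pressed the knob down to z = 0.120 m (gauge about 0.030), before the wedge was in. By the given geometry that is about 5 mm of foot push-in. I couldn't measure the push-in directly, but in the scene view the foot looks shorter below the arm than at the start.
- **Wedge:** I took the plain grey piece on the −y side. The thick end face of the other grey piece marked it as the flat block. I gripped the wedge's tab (23.5 mm opening), set it on the plate and slid it in. It met the pedestal at about −96.5 mm (tool x in the base frame) and I stopped at −84.0 mm.
- **Lift:** Travel since contact gives about 3.1 mm. Image flow on the flange holes gives about 2.3 to 3.6 mm depending on the hole, less certain because the motion is under half a pixel. Both are inside 1.5 to 5 mm.
- **Holding:** The last readings were steady, with a 4.5 N push and about 11 N at the wrist from pressing the wedge onto the plate. The tool is upright to within 0.1°. By the measured positions the robot is clear of the pedestal, but there is no direct contact reading.
- **Bystanders:** The robot never went near the can or the flat block, and the wrench was only close by during the grasp. I took no final measurement of where they are.

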